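# Hold a sample panel flush with the spacer from the lidded canister

### The arm

A 6-joint arm with a two-finger parallel gripper is mounted at the origin on a cart in front of the work surface, level with it; the furniture and walls round the work are solid. World frame = base frame: x ahead of the robot, y to its left, z up, the work surface at z = 0. Lengths are in m, angles in rad, forces in N, time in s.
With the tool pointing down it reaches from about 0.325 to 0.9 m from the base axis. Payload 6.1 kg.
Tool frame: the origin (TCP) lies at the centre of the arm's flange, where the gripper is bolted on; the fingertips stand 182 mm ahead of it and the grasp point (between the pads) lies 164 mm ahead of it (pinch_z is the distance from the TCP to the grasp point, in m); z points along the fingers, y is the direction in which the jaws open and shut (so a half turn about z gives the same grasp; the last joint's range is limited). The gripper opens to 87 mm and grips with 3 to 60 N. Pads are 19 mm wide; open, the fingers measure 117 mm over their backs; the gripper's body (75 mm by 190 mm) begins 51 mm behind the grasp point.
Start: joints at [1.142, 0.22, 1.526, -0, 1.395, -0.126], TCP at [0.186, 0.597, 0.405] pointing down, gripper open.
Joint ranges: [-2.98, 2.98], [-0.91, 2.08], [0.09, 2.57], [-1.24, 4.39], [0.2, 2.65], [-2.68, 2.68]. Speed limits (rad/s): [2.57, 2.57, 3.01, 3.14, 3.14, 3.14].

### API

Orientations are given as a 3x3 rotation matrix whose columns are the frame's x, y, z axes.
In Python, from cell import get_state, read_camera, camera_info, job_done, pinch_z gives the robot as it stands. The module is installed in compiled form; this text tells all that it offers.
- The arm moves only by the tool play_rows, never from a script. Its arguments are lists of equal length, an entry for each row: "offset": the shift along the tool's x, y, z in mm, a list of three; "rot": the turn, a rotation vector about the tool's x, y, z in rad, a list of three; "claw": the closure, from -1 (fully open) to 1 (shut). A call has 1 to 12 rows; each row shifts and turns the pose as measured when the row begins, along the tool's axes as they then stand; what a row does not reach is not made up. A row lasts 1/12 s, in which the tool goes at most 41.7 mm and 7.16 degrees, less where a joint would pass 70% of its speed; a pose out of reach is approached as far as the arm can. A call is refused whole if a number of a shift passes 41.7 or a number of a turn 0.125, either way. A call with a gripper value outside its range is refused whole. The fingers move at their own pace and stop on an object; "grip_force" is the grip in N (left out, the last holds). Time passes only in rows, so rows that do not move let the fingers close. It gives the time, the measured TCP pose, the force and the opening at its end, in the units of the state.
- get_state(): the state, without advancing time (a new reading comes with each control period).
- read_camera(name): name is "side" or "top" or "wrist"; returns the picture (400x640x3 uint8, red, green, blue); there is no depth.
- camera_info(name): a dict with "intrinsics" (3x3 intrinsics, pixels), "rvec" (rotation vector, rad) and "tvec" (3), from world to camera coordinates, as OpenCV has them. Camera axes: x right, y down, z forward; pixel columns grow to the right and rows downward; lengths in m; the calibration is good to about 2 mm. A picture is of the moment at which its call begins: read the wrist's pose just before it. camera_info takes no time and is no camera call; for the wrist camera it gives the pose at the moment of the call.
- job_done(): hands the job in, once; it reports no verdict.
The state is a dict: "time": time; "joints": joint angles; "dq": joint speeds; "effort": joint torques, N m; "tool_pos": TCP position; "tool_rot": TCP orientation; "ft_force": force on the tool from outside, world axes, zero at the start; "torque": the same for the moment, N m; "gripper_width": opening from 0.0 (shut) to 1.0 (fully open).
Only numpy, scipy, OpenCV 4.12 (cv2) and the standard library are available. Lean on these libraries where they do the work, as an engineer would, in place of code of your own. Each camera call takes 0.05 s, during which the arm holds its last target. There are 200 camera calls.

### The job

The grey sample panel on the panel bed must sit flush against the bed's far stop bar for the next test. Lift the loose lid off the steel canister by its knob and set it down upright on the bench beside the canister, take out the wooden spacer, stand it upright on the bed in the front gap that is wide enough for it (between the panel and the slim front bar, not the deep one), and press the panel with it fully flush against the far stop bar. Finish while still holding the spacer there and pressing the panel firmly; touch the panel only with the spacer, keep the canister upright, and leave the other things alone.

Things in the scene. Friction and masses are not known exactly. Their poses are not given: they have to be found in the camera images.
- bed: fixed aluminium panel bed, plate 190 (x) x 160 (y) x 8 mm; origin at the centre of its underside on the bench (upper face 8 mm above it); +x points away from the robot to the steel far stop bar, 150 mm long along y, 18 mm high on the plate. The face the panel is pressed against is at x = +58 mm in the bed's frame (panel centre at x = +13 mm when flush)
- slim_bar: fixed steel bar on one half (left or right) of the bed's near edge: 74 mm long (y), only 12 mm deep (x), 16 mm high; origin at the middle of its outer (robot side) face at the plate's upper face; axes as the bed's; inner face at x = +12 mm. Gap from it to the panel: 30 to 36 mm at the start, 40 mm when flush. The bars meet at the bed's middle, so the deep bar closes one end of this gap
- deep_bar: fixed steel front bar on the other half of the near edge, 74 mm long (y), 36 mm deep (x), 16 mm high; origin and axes as for the slim bar; inner face at x = +36 mm, so the gap to the panel there is at most 16 mm: too narrow for the spacer
- panel_center (a point): centre (half-way up) of the loose grey sample panel 90 (x) x 140 (y) x 12 mm, 0.11 kg, smooth (slides easily), lying flat on the bed between the front bars and the stop bar, a few mm away from the stop bar and slightly askew; its x axis runs along its short side
- panel: the same panel; origin at the centre of its underside
- canister: round open steel canister standing on the bench, loose, 0.9 kg, outer diameter 116 mm, wall 3 mm, 74 mm high, inner floor 4 mm above its origin, which is the centre of its underside
- lid_knob (a point): grip point of the lid lying loose on the canister: upright black knob, 24 mm diameter, 40 mm high, in the middle of the lid; the point is on its axis, 15 mm below its top, 25 mm above the lid plate and 36 mm above the lid's underside (so about 104 mm above the bench with the lid on, 36 mm when the lid stands on the bench); its z axis is the knob's
- lid: the same lid, 0.15 kg: plate 122 mm diameter, 5 mm thick, below it a plug 100 mm diameter reaching 6 mm into the canister; origin at the centre of the plug's underside. The bench between canister and bed, in front of the open tool case (about x 0.40 to 0.53, y -0.19 to -0.06), is free to set it on
- spacer_center (a point): centre (29 mm above its underside) of the loose wooden spacer standing upright in the canister, 0.08 kg, 58 mm high: foot 20 (x) x 50 (y) x 24 mm, above it a grip 16 (x) x 36 (y) mm up to the top. Its x axis runs across its thickness, the direction in which it is to press the panel; turned half round about z it is the same
- spacer: the same spacer; origin at the centre of its underside
- tin: bystander: small closed paint tin, 62 mm diameter, 62 mm high, origin at the centre of its underside
- air_cap: bystander: small metal spray-gun air cap, 31 mm diameter, 24 mm high with its two horns, origin at the centre of its underside
- gauge: bystander: hand-held coating gauge 105 x 62 x 26 mm, origin at the centre of its underside
- pen: bystander: marker pen 128 x 18 x 18 mm lying along its x axis, origin at the middle of its underside

How it is judged:
By the outcome, as a careful person would: the job done as asked, in the order asked, and still so for the second after the job is handed in, while the arm keeps its last pose, push and grip.
It also fails if it takes over 58 s, if anything falls off the work surface, if the arm or the gripper's body presses on something with over 40 N, if the wrist force passes 120 N, or if a joint passes its speed limit or range.

## Working session

There is one attempt and no reset: what is moved stays moved. The work goes in short steps, Python scripts to look and compute and a tool call to move; the robot and the scene stay as the last step left them, time stands still between calls to the robot, and variables do not carry over. Pictures are saved under pics/ and viewed, about 8 in all and at most 12, crops included, and the job is handed in when it is done.

Besides the shell and the picture viewer there is one more tool, called in YAML: its name, and indented under it one key for each argument. play_rows: Moves the arm, as the interface text tells. Its arguments: {"type":"object","properties":{"offset":{"type":"array","items":{"type":"array","items":{"type":"number"}}},"rot":{"type":"array","items":{"type":"array","items":{"type":"number"}}},"claw":{"type":"array","items":{"type":"number"}},"grip_force":{"type":"number"}},"required":["offset","rot","claw"]}

```bash
mkdir -p pics
cat > h.py <<'E'
import numpy as np, cv2
from cell import *
def snap(n,f=None):
    im=read_camera(n)[:,:,::-1].copy()
    if f: cv2.imwrite('pics/'+f,im)
    return im
def cam(n):
    c=camera_info(n); R=cv2.Rodrigues(np.array(c['rvec'],float))[0]; return np.array(c['intrinsics'],float),R,np.array(c['tvec'],float).ravel()
def ray(n,uv,z,c=None):
    K,R,t=c or cam(n); uv=np.atleast_2d(uv).astype(float)
    d=(np.linalg.inv(K)@np.c_[uv,np.ones(len(uv))].T).T@R; o=-R.T@t
    return o+d*((z-o[2])/d[:,2])[:,None]
def proj(n,P,c=None):
    K,R,t=c or cam(n); p=(K@(R@np.atleast_2d(P).T+t[:,None])).T; return p[:,:2]/p[:,2:]
E
python3 - <<'E'
from h import *
s=get_state();print(s['time'],s['tool_pos'],np.round(s['tool_rot'],3),s['gripper_width'],pinch_z)
for n in('top','side'):
    snap(n,n+'0.png');K,R,t=cam(n);print(n,K[0,0],-R.T@t,R[2])
E
```

```text
0.0 [0.18624734 0.59633072 0.40365484] [[-0.955  0.298 -0.001]
 [ 0.298  0.955 -0.002]
 [ 0.    -0.002 -1.   ]] 1.0009043923098695 0.1635
top 489.96019051536047 [ 0.38608726 -0.19965302  1.61589273] [ 0.10268255  0.00228346 -0.99471156]
side 447.68442506840205 [-0.03066465 -1.05349448  0.78935408] [ 0.47510009  0.68140264 -0.5567498 ]
```

View pics/top0.png

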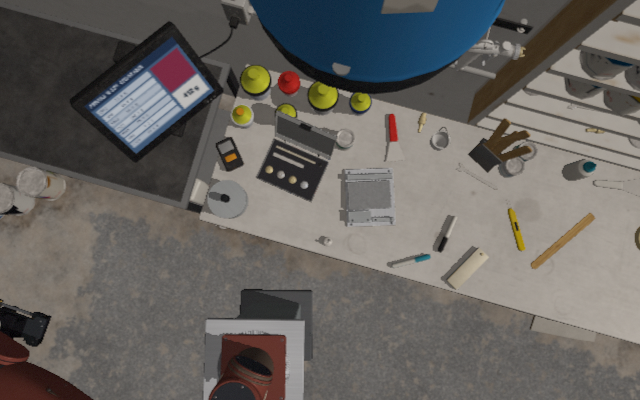

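View pics/side0.png

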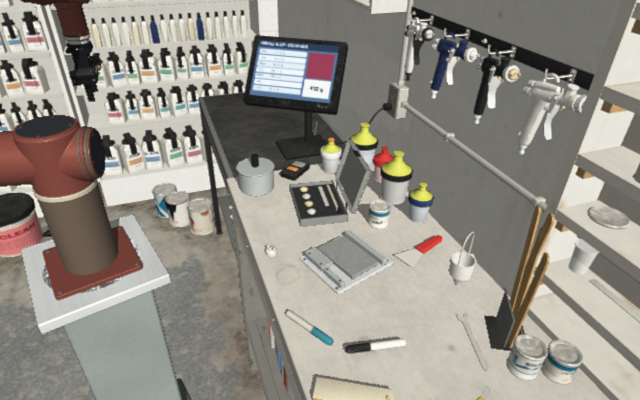

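The top view shows the lidded canister with its knob near (225,198), the bed near (369,197), the tool case at (297,160), the air cap at (327,240) and the pen at (411,260). The side view shows the canister at (256,177) with its knob at (255,160), and the bed at (347,260).

Run:
```python
from h import *
a=cv2.imread('pics/top0.png');b=cv2.imread('pics/side0.png')
A=cv2.resize(a[155:240,195:405],None,fx=3.8,fy=3.8,interpolation=2)[:,:800]
B=cv2.resize(b[145:290,230:400],None,fx=1.9,fy=1.9,interpolation=2)
C=np.zeros((600,800,3),np.uint8);C[:A.shape[0],:A.shape[1]]=A;C[A.shape[0]:A.shape[0]+B.shape[0],:B.shape[1]]=B[:600-A.shape[0]]
cv2.imwrite('pics/z0.png',C)
# dark knob masks
for n,im,(x0,x1,y0,y1) in (('top',a,(210,240,183,215)),('side',b,(245,265,148,170))):
    g=im[y0:y1,x0:x1].max(2); ys,xs=np.where(g<60); print(n,len(xs),xs.mean()+x0,ys.mean()+y0,xs.min()+x0,xs.max()+x0,ys.min()+y0,ys.max()+y0)
print(ray('top',[[227,199]],.079),ray('top',[[225,198]],.1))
for u in [(342,222),(396,225),(349,168),(395,170)]: print(u,ray('top',[u],.008+.0),)
```

```text
top 53 224.33962264150944 197.73584905660377 220 228 194 201
side 84 254.38095238095238 159.32142857142858 251 264 148 166
[[0.53280831 0.0846327  0.079     ]] [[0.53385388 0.08706426 0.1       ]]
(342, 222) [[ 0.46823258 -0.28193289  0.008     ]]
(396, 225) [[ 0.46049321 -0.45902451  0.008     ]]
(349, 168) [[ 0.64769577 -0.30400238  0.008     ]]
(395, 170) [[ 0.64277443 -0.4565929   0.008     ]]
```

View pics/z0.png

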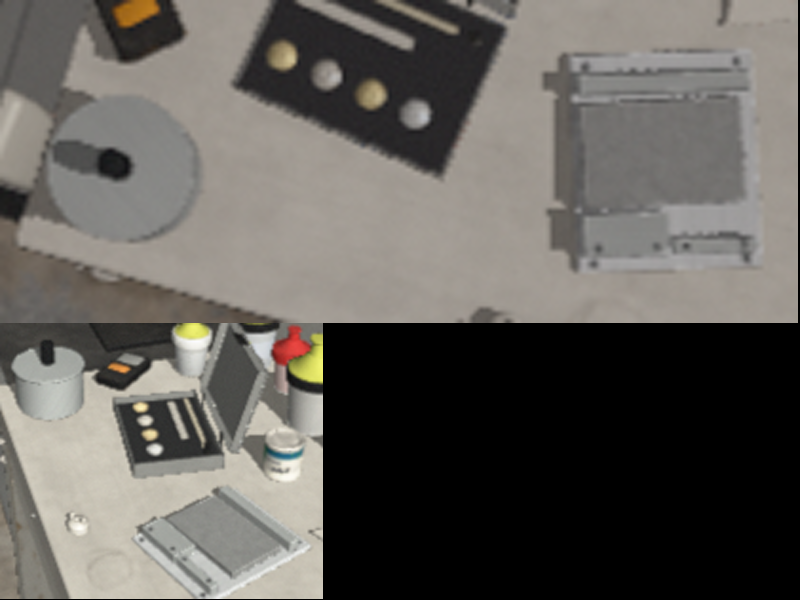

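The zoom shows the knob at top pixel (225.3,198.4). The deep bar is on the left (+y) half of the bed, the slim bar on the right. I'll move over the canister and refine with the wrist camera.

play_rows:
  offset:
    - [-30, -24, 0]
    - [-30, -24, 0]
    - [-30, -24, 0]
    - [-30, -24, 0]
    - [-30, -24, 0]
    - [-30, -24, 0]
    - [-30, -24, 0]
    - [-30, -24, 0]
    - [-30, -24, 0]
    - [-30, -24, 0]
    - [-30, -24, 0]
    - [-30, -24, 0]
  rot:
    - [0, 0, 0]
    - [0, 0, 0]
    - [0, 0, 0]
    - [0, 0, 0]
    - [0, 0, 0]
    - [0, 0, 0]
    - [0, 0, 0]
    - [0, 0, 0]
    - [0, 0, 0]
    - [0, 0, 0]
    - [0, 0, 0]
    - [0, 0, 0]
  claw: [-1, -1, -1, -1, -1, -1, -1, -1, -1, -1, -1, -1]

```text
time: 1.1
tool_pos: [0.4483, 0.2028, 0.397]
tool_rot: [[-0.959, 0.284, -0.008], [0.285, 0.959, -0.006], [0.006, -0.008, -1.0]]
ft_force: [1.0, 1.2, 0.5]
gripper_width: 0.995
```

```bash
cat >> h.py <<'E'
def totool(P):
    """world target for TCP -> tool-frame shift mm"""
    s=get_state(); return np.round(np.array(s['tool_rot']).T@(np.array(P)-s['tool_pos'])*1000,1)
def st():
    s=get_state(); R=np.array(s['tool_rot']); print('t',round(s['time'],2),'pos',np.round(s['tool_pos'],4),'yaw_y',np.round(np.degrees(np.arctan2(R[1,1],R[0,1])),2),'z',np.round(R[:,2],4),'F',np.round(s['ft_force'],1),'w',round(s['gripper_width'],3),'q',np.round(s['joints'],2))
E
python3 - <<'E'
from h import *
st(); print(totool([.533,.085,.404]))
K,R,t=cam('wrist');s=get_state();print(K,np.array(s['tool_rot']).T@(-R.T@t-s['tool_pos']),(R@s['tool_rot']).round(2))
K,R,t=cam('top')
# triangulate knob
def tri(a,b):
    A=[];B=[]
    for n,uv in((('top'),a),('side',b)):
        K,R,t=cam(n);P=K@np.c_[R,t]
        for i in(0,1):A.append(uv[i]*P[2]-P[i])
    A=np.array(A);return np.linalg.lstsq(A[:,:3],-A[:,3],rcond=None)[0]
print(tri((225.3,198.4),(254.4,159.3)))
E
```

```text
t 1.1 pos [0.4483 0.2028 0.397 ] yaw_y 73.47 z [-0.0079 -0.0056 -1.    ] F [1.  1.2 0.5] w 0.995 q [ 0.27 -0.09  1.87 -0.    1.37 -1.02]
[-114.6  -88.9   -7. ]
[[275.96112402   0.         315.21525796]
 [  0.         275.96112402 202.53212406]
 [  0.           0.           1.        ]] [ 0.07533055 -0.00087851  0.02049538] [[-0.    1.   -0.  ]
 [-0.96 -0.   -0.27]
 [-0.27  0.    0.96]]
[0.53152772 0.08539261 0.105181  ]
```

play_rows:
  offset:
    - [-30, -23, 0]
    - [-30, -23, 10]
    - [-30, -23, 20]
    - [-15, -12, 20]
    - [0, 0, 0]
    - [0, 0, 0]
  rot:
    - [0, 0, 0]
    - [0, 0, 0]
    - [0, 0, 0]
    - [0, 0, 0]
    - [0, 0, 0]
    - [0, 0, 0]
  claw: [-1, -1, -1, -1, -1, -1]

```text
time: 1.6
tool_pos: [0.53, 0.0833, 0.3463]
tool_rot: [[-0.956, 0.294, -0.005], [0.294, 0.956, -0.007], [0.003, -0.008, -1.0]]
ft_force: [0.0, 0.8, 0.0]
gripper_width: 1.001
```

Run:
```python
from h import *
st(); c=cam('wrist'); im=snap('wrist','w1.png')
print('pred knob top px',proj('wrist',[.5315,.0854,.119],c), 'lid c',proj('wrist',[.5315,.0854,.079],c))
m=(im.max(2)<55).astype(np.uint8)
n,l,s,ce=cv2.connectedComponentsWithStats(m)
for i in range(1,n):
    if s[i,4]>300: print(s[i],ce[i])
```

```text
t 1.6 pos [0.53   0.0833 0.3463] yaw_y 72.92 z [-0.0053 -0.0068 -1.    ] F [0.  0.8 0. ] w 1.001 q [ 0.01  0.06  1.82 -0.01  1.27 -1.26]
pred knob top px [[321.6485377  224.24140965]] lid c [[321.03093057 209.43515524]]
[229   0  84  76 822] [287.62895377  36.89902676]
[551 117  89   7 398] [594.00251256 119.6080402 ]
[396 127  37  34 643] [413.81493002 136.89735614]
[312 199  28  38 850] [325.24352941 217.64588235]
[    0   230   640   170 82079] [313.20680077 328.66902618]
```

View pics/w1.png

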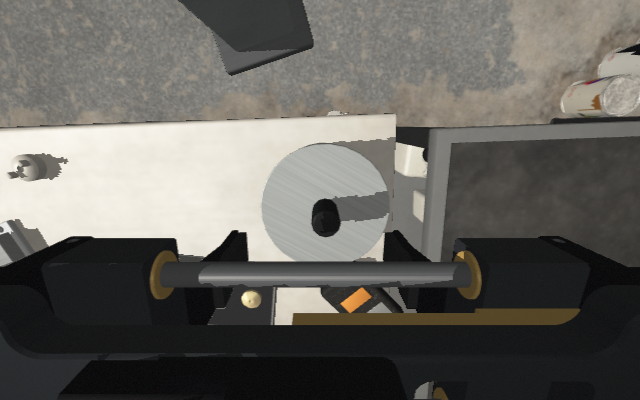

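The wrist view shows the lid disc at (325,205) and the black knob at (325,218). That is about 3 mm to +tool-y of the prediction, so I'll take the knob as (0.532, 0.087).

play_rows:
  offset:
    - [-1, 4, 20]
    - [0, 0, 25]
    - [0, 0, 20]
    - [0, 0, 12]
    - [0, 0, 0]
    - [0, 0, 0]
    - [0, 0, 0]
    - [0, 0, 0]
    - [0, 0, 0]
  rot:
    - [-0.008, -0.003, 0]
    - [0, 0, 0]
    - [0, 0, 0]
    - [0, 0, 0]
    - [0, 0, 0]
    - [0, 0, 0]
    - [0, 0, 0]
    - [0, 0, 0]
    - [0, 0, 0]
  claw: [-1, -1, -1, -1, -1, 1, 1, 1, 1]
  grip_force: 25

```text
time: 2.4
tool_pos: [0.5314, 0.0958, 0.2764]
tool_rot: [[-0.959, 0.283, 0.011], [0.283, 0.959, 0.002], [-0.01, 0.005, -1.0]]
ft_force: [-0.4, 0.3, -0.3]
gripper_width: 0.784
```

```bash
python3 -c "
from h import *
st()"
```

```text
t 2.4 pos [0.5314 0.0958 0.2764] yaw_y 73.54 z [ 0.0109  0.0025 -0.9999] F [-0.4  0.3 -0.3] w 0.784 q [ 0.03  0.15  1.87  0.    1.12 -1.25]
```

play_rows:
  offset:
    - [-2, -9, 4]
    - [0, 0, 0]
    - [0, 0, 0]
  rot:
    - [0.005, 0.011, 0]
    - [0, 0, 0]
    - [0, 0, 0]
  claw: [0.3, 0.3, 0.3]

```text
time: 2.65
tool_pos: [0.5318, 0.0857, 0.2748]
tool_rot: [[-0.959, 0.283, 0.003], [0.283, 0.959, 0.001], [-0.002, 0.001, -1.0]]
ft_force: [0.0, 0.6, 0.1]
gripper_width: 0.551
```

```bash
python3 -c "
from h import *
st();print(totool([.532,.087,.2675]))"
```

```text
t 2.65 pos [0.5318 0.0857 0.2748] yaw_y 73.57 z [ 2.6e-03  5.0e-04 -1.0e+00] F [0.  0.6 0.1] w 0.551 q [ 0.01  0.15  1.87  0.    1.12 -1.27]
[0.2 1.3 7.3]
```

play_rows:
  offset:
    - [0, 1, 7]
    - [0, 0, 1]
    - [0, 0, 0]
    - [0, 0, 0]
    - [0, 0, 0]
    - [0, 0, 0]
    - [0, 0, 0]
    - [0, 0, 0]
  rot:
    - [0, 0.002, 0]
    - [0, 0, 0]
    - [0, 0, 0]
    - [0, 0, 0]
    - [0, 0, 0]
    - [0, 0, 0]
    - [0, 0, 0]
    - [0, 0, 0]
  claw: [0.3, 0.3, 1, 1, 1, 1, 1, 1]

```text
time: 3.32
tool_pos: [0.5325, 0.0861, 0.2661]
tool_rot: [[-0.959, 0.284, 0.001], [0.284, 0.959, 0.001], [-0.0, 0.001, -1.0]]
ft_force: [0.5, -0.0, -0.1]
gripper_width: 0.267
```

```bash
python3 -c "
from h import *
st();print(totool([.532,.087,.2675]))"
```

```text
t 3.32 pos [0.5325 0.0861 0.2661] yaw_y 73.48 z [ 7.0e-04  1.2e-03 -1.0e+00] F [ 0.5 -0.  -0.1] w 0.267 q [ 0.01  0.16  1.87  0.    1.11 -1.27]
[ 0.7  0.7 -1.4]
```

The opening is about 23–24 mm, which matches the knob. Lifting straight up.

play_rows:
  offset:
    - [0, 0, 0]
    - [0, 0, 0]
    - [0, 0, -6]
    - [0, 0, -10]
    - [0, 0, -15]
    - [0, 0, -20]
    - [0, 0, -20]
    - [0, 0, -10]
    - [0, 0, 0]
  rot:
    - [0, 0, 0]
    - [0, 0, 0]
    - [0, 0, 0]
    - [0, 0, 0]
    - [0, 0, 0]
    - [0, 0, 0]
    - [0, 0, 0]
    - [0, 0, 0]
    - [0, 0, 0]
  claw: [1, 1, 1, 1, 1, 1, 1, 1, 1]

```text
time: 4.07
tool_pos: [0.531, 0.0862, 0.3514]
tool_rot: [[-0.959, 0.284, -0.005], [0.284, 0.959, 0.001], [0.005, -0.0, -1.0]]
ft_force: [-0.1, 0.1, -0.5]
gripper_width: 0.27
```

```bash
python3 -c "
from h import *
st();print(totool([.465,-.125,.33]));snap('side','s2.png')"
```

```text
t 4.07 pos [0.531  0.0862 0.3514] yaw_y 73.5 z [-0.0048  0.0012 -1.    ] F [-0.1  0.1 -0.5] w 0.27 q [ 0.01  0.06  1.81  0.    1.28 -1.27]
[   3.2 -221.2   21.5]
```

play_rows:
  offset:
    - [0, -15, 0]
    - [0, -30, 0]
    - [1, -35, 0]
    - [1, -35, 0]
    - [0, -35, 0]
    - [0, -32, 0]
    - [0, -20, 0]
    - [0, -10, 0]
    - [0, 0, 0]
    - [0, 0, 0]
  rot:
    - [0, -0.005, 0]
    - [0, 0, 0]
    - [0, 0, 0]
    - [0, 0, 0]
    - [0, 0, 0]
    - [0, 0, 0]
    - [0, 0, 0]
    - [0, 0, 0]
    - [0, 0, 0]
    - [0, 0, 0]
  claw: [1, 1, 1, 1, 1, 1, 1, 1, 1, 1]

```text
time: 4.95
tool_pos: [0.4625, -0.1229, 0.3399]
tool_rot: [[-0.96, 0.281, -0.012], [0.281, 0.96, 0.005], [0.013, 0.001, -1.0]]
ft_force: [-0.6, 0.2, -1.4]
gripper_width: 0.269
```

```bash
python3 -c "
from h import *
st();print(totool([.465,-.125,.198]));print(-np.array(get_state()['tool_rot'])[2])"
```

```text
t 4.95 pos [ 0.4625 -0.1229  0.3399] yaw_y 73.67 z [-0.0121  0.0047 -0.9999] F [-0.6  0.2 -1.4] w 0.269 q [-0.42 -0.07  1.96 -0.    1.27 -1.71]
[ -4.8  -1.4 141.8]
[-0.01297405 -0.00112684  0.9999152 ]
```

play_rows:
  offset:
    - [-3, -1, 15]
    - [0, 0, 25]
    - [0, 0, 25]
    - [0, 0, 25]
    - [0, 0, 15]
    - [0, 0, 8]
    - [0, 0, 0]
    - [0, 0, 0]
  rot:
    - [0.001, -0.013, 0]
    - [0, 0, 0]
    - [0, 0, 0]
    - [0, 0, 0]
    - [0, 0, 0]
    - [0, 0, 0]
    - [0, 0, 0]
    - [0, 0, 0]
  claw: [1, 1, 1, 1, 1, 1, 1, 1]

```text
time: 5.62
tool_pos: [0.4665, -0.1175, 0.2203]
tool_rot: [[-0.961, 0.275, 0.0], [0.275, 0.961, 0.003], [0.001, 0.003, -1.0]]
ft_force: [0.0, -0.3, -1.7]
gripper_width: 0.265
```

```bash
python3 -c "
from h import *
st();print(totool([.465,-.125,.198]));print(-np.array(get_state()['tool_rot'])[2])"
```

```text
t 5.62 pos [ 0.4665 -0.1175  0.2203] yaw_y 74.03 z [ 0.      0.0033 -1.    ] F [ 0.  -0.3 -1.7] w 0.265 q [-0.41  0.1   2.04  0.    1.   -1.71]
[-0.7 -7.7 22.3]
[-8.83159011e-04 -3.13239659e-03  9.99994704e-01]
```

play_rows:
  offset:
    - [0, -7, 8]
    - [0, 0, 6]
    - [0, 0, 3]
    - [0, 0, 2]
    - [0, 0, 1]
    - [0, 0, 0]
  rot:
    - [0.003, -0.001, 0]
    - [0, 0, 0]
    - [0, 0, 0]
    - [0, 0, 0]
    - [0, 0, 0]
    - [0, 0, 0]
  claw: [1, 1, 1, 1, 1, 1]

```text
time: 6.12
tool_pos: [0.4666, -0.1252, 0.2022]
tool_rot: [[-0.962, 0.274, 0.007], [0.274, 0.962, -0.003], [-0.007, -0.001, -1.0]]
ft_force: [-0.1, -0.0, -2.3]
gripper_width: 0.265
```

```bash
python3 -c "
from h import *
st();print(totool([.465,-.125,.198]));print(-np.array(get_state()['tool_rot'])[2])"
```

```text
t 6.12 pos [ 0.4666 -0.1252  0.2022] yaw_y 74.08 z [ 0.0067 -0.003  -1.    ] F [-0.1 -0.  -2.3] w 0.265 q [-0.43  0.14  2.04 -0.    0.95 -1.72]
[ 1.6 -0.3  4.2]
[0.00723395 0.00110693 0.99997322]
```

play_rows:
  offset:
    - [0, 0, 2]
    - [0, 0, 1]
    - [0, 0, 1]
    - [0, 0, 1]
    - [0, 0, 0.5]
    - [0, 0, 0]
  rot:
    - [-0.001, 0.007, 0]
    - [0, 0, 0]
    - [0, 0, 0]
    - [0, 0, 0]
    - [0, 0, 0]
    - [0, 0, 0]
  claw: [1, 1, 1, 1, 1, 1]

```text
time: 6.62
tool_pos: [0.4674, -0.1256, 0.1983]
tool_rot: [[-0.962, 0.275, 0.001], [0.275, 0.962, -0.001], [-0.001, -0.0, -1.0]]
ft_force: [0.1, -0.2, -1.1]
gripper_width: 0.27
```

```bash
python3 -c "
from h import *
st();print(-np.array(get_state()['tool_rot'])[2])"
```

```text
t 6.62 pos [ 0.4674 -0.1256  0.1983] yaw_y 74.06 z [ 1.1e-03 -6.0e-04 -1.0e+00] F [ 0.1 -0.2 -1.1] w 0.27 q [-0.43  0.15  2.04 -0.    0.95 -1.72]
[1.25169216e-03 2.57030275e-04 9.99999184e-01]
```

play_rows:
  offset:
    - [0, 0, 1]
    - [0, 0, 1]
    - [0, 0, 0.5]
    - [0, 0, 0]
  rot:
    - [0, 0, 0]
    - [0, 0, 0]
    - [0, 0, 0]
    - [0, 0, 0]
  claw: [1, 1, 1, 1]

```text
time: 6.95
tool_pos: [0.468, -0.1258, 0.1982]
tool_rot: [[-0.962, 0.274, 0.001], [0.274, 0.962, -0.001], [-0.001, -0.0, -1.0]]
ft_force: [-0.3, 0.5, -1.8]
gripper_width: 0.267
```

play_rows:
  offset:
    - [0, 0, 2]
    - [0, 0, 2]
    - [0, 0, 0]
  rot:
    - [0, 0, 0]
    - [0, 0, 0]
    - [0, 0, 0]
  claw: [1, 1, 1]

```text
time: 7.2
tool_pos: [0.4689, -0.1261, 0.1984]
tool_rot: [[-0.962, 0.273, 0.0], [0.273, 0.962, -0.001], [-0.0, -0.001, -1.0]]
ft_force: [0.3, 1.5, -1.0]
gripper_width: 0.268
```

Run:
```python
from h import *
st()
im=snap('side','s3.png'); p=proj('side',[.468,-.126,.02])[0].astype(int); print(p, proj('side',[[.468,-.126,0],[.468,-.126,.006],[.468,-.126,.011]]))
c=im[p[1]-60:p[1]+50,p[0]-100:p[0]+60]; cv2.imwrite('pics/s3c.png',cv2.resize(c,None,fx=5,fy=5,interpolation=2))
```

```text
t 7.2 pos [ 0.4689 -0.1261  0.1984] yaw_y 74.13 z [ 2.e-04 -9.e-04 -1.e+00] F [ 0.3  1.5 -1. ] w 0.268 q [-0.42  0.15  2.03 -0.    0.95 -1.72]
[271 220] [[271.93582983 225.75422608]
 [271.85330227 224.10733546]
 [271.78420587 222.72847247]]
```

View pics/s3c.png

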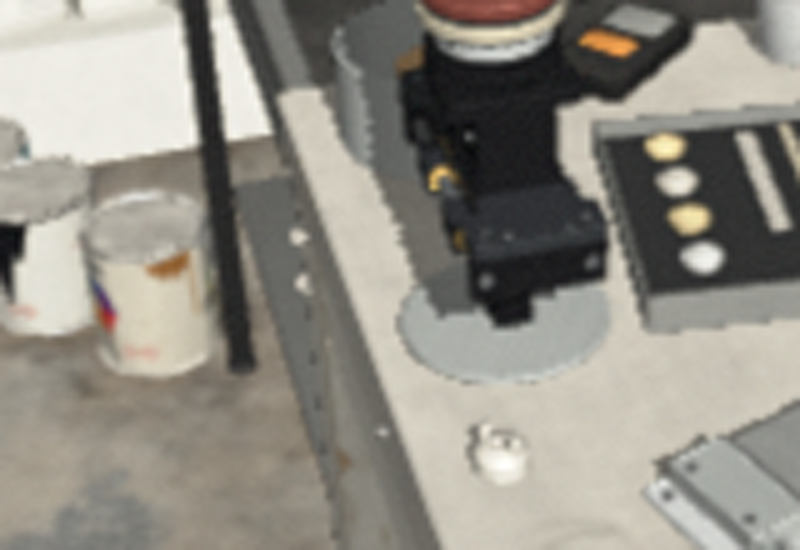

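The lid is held level at (500,330) in the crop, at or within a millimetre or two of the bench, clear of the case and air cap.

play_rows:
  offset:
    - [0, 0, 4]
    - [0, 0, 4]
  rot:
    - [0, 0, 0]
    - [0, 0, 0]
  claw: [1, 1]

```text
time: 7.42
tool_pos: [0.4709, -0.1266, 0.1947]
tool_rot: [[-0.962, 0.273, 0.004], [0.273, 0.962, -0.002], [-0.004, -0.001, -1.0]]
ft_force: [-10.4, 5.7, 31.6]
gripper_width: 0.263
```

Firm bench contact. I'll back off slightly and release.

play_rows:
  offset:
    - [0, 0, -2]
    - [0, 0, 0]
    - [0, 0, 0]
    - [0, 0, 0]
    - [0, 0, 0]
    - [0, 0, 0]
  rot:
    - [0, 0, 0]
    - [0, 0, 0]
    - [0, 0, 0]
    - [0, 0, 0]
    - [0, 0, 0]
    - [0, 0, 0]
  claw: [1, 0.1, 0.1, 0.1, 0.1, 0.1]

```text
time: 7.92
tool_pos: [0.4713, -0.1268, 0.1959]
tool_rot: [[-0.962, 0.273, 0.005], [0.273, 0.962, -0.003], [-0.006, -0.001, -1.0]]
ft_force: [0.6, 0.4, -0.1]
gripper_width: 0.44
```

play_rows:
  offset:
    - [0, 0, -10]
    - [0, 0, -30]
    - [0, 0, -40]
    - [0, 0, -40]
    - [-2, 15, -35]
    - [-3, 30, -20]
    - [-5, 35, -10]
    - [-5, 35, 0]
    - [-5, 35, 0]
    - [-4, 35, 0]
    - [-2, 25, 0]
    - [0, 12, 0]
  rot:
    - [0, 0, 0]
    - [0, 0, 0]
    - [0, 0, 0]
    - [0, 0, 0]
    - [0, 0, 0]
    - [0, 0, 0]
    - [0, 0, 0]
    - [0, 0, 0]
    - [0, 0, 0]
    - [0, 0, 0]
    - [0, 0, 0]
    - [0, 0, 0]
  claw: [0.1, 0, 0, 0, 0, 0, 0, 0, 0, 0, 0, 0]

```text
time: 8.92
tool_pos: [0.5575, 0.0866, 0.3987]
tool_rot: [[-0.959, 0.282, 0.01], [0.282, 0.959, 0.001], [-0.01, 0.003, -1.0]]
ft_force: [-1.6, -0.0, 0.4]
gripper_width: 0.501
```

play_rows:
  offset:
    - [0, 0, 0]
    - [0, 0, 0]
  rot:
    - [0, 0, 0]
    - [0, 0, 0]
  claw: [0, 0]

```text
time: 9.08
tool_pos: [0.5576, 0.0898, 0.3997]
tool_rot: [[-0.961, 0.277, 0.011], [0.277, 0.961, 0.001], [-0.01, 0.004, -1.0]]
ft_force: [-0.5, -0.5, 0.0]
gripper_width: 0.5
```

Run:
```python
from h import *
st(); c=cam('wrist'); im=snap('wrist','w2.png'); np.save('c2.npy',np.array([*c],dtype=object),allow_pickle=True)
print(proj('wrist',[.532,.086,.074],c))
```

```text
t 9.08 pos [0.5576 0.0898 0.3997] yaw_y 73.91 z [ 0.011   0.0011 -0.9999] F [-0.5 -0.5  0. ] w 0.5 q [ 0.02  0.08  1.7   0.    1.36 -1.27]Traceback (most recent call last):
  File "<stdin>", line 2, in <module>
ValueError: could not broadcast input array from shape (3,3) into shape (3,)
```

View pics/w2.png

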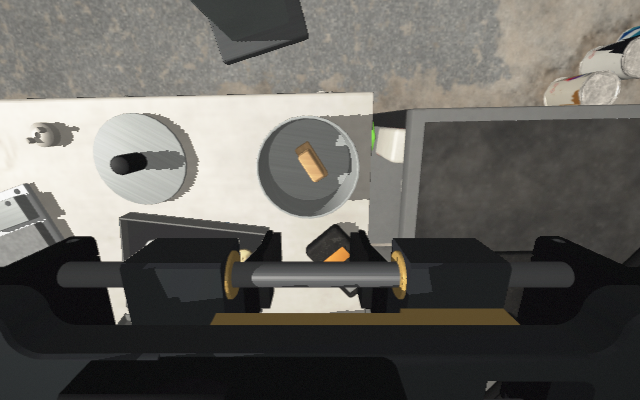

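The wrist view shows the lid upright on the bench at (140,158), the canister rim centred at (309,166), and the wooden spacer standing inside near (312,162).

Run:
```python
from h import *
st(); c=cam('wrist'); im=snap('wrist')
x0,y0=285,130; cr=im[y0:200,x0:340]
h=cv2.cvtColor(cr,cv2.COLOR_BGR2HSV); m=((h[...,1]>70)&(h[...,0]<25)).astype(np.uint8)
v=h[...,2]; print(np.unique(v[m>0]//10*10,return_counts=True))
for th in (0,int(np.percentile(v[m>0],98)*.8)):
    mm=m*(v>th); cn=max(cv2.findContours(mm.astype(np.uint8),0,1)[0],key=cv2.contourArea)
    r=cv2.minAreaRect(cn); b=cv2.boxPoints(r)+[x0,y0]; w=ray('wrist',b,.062,c)
    print(th,mm.sum(),r,'\n',w.round(4),w.mean(0)); e=w[1]-w[0];f=w[2]-w[1]
    print([(np.hypot(*q[:2]).round(4),np.degrees(np.arctan2(q[1],q[0])).round(1)) for q in(e,f)])
big=np.hstack([cv2.resize(cr,None,fx=7,fy=7,interpolation=0),cv2.cvtColor(cv2.resize(mm.astype(np.uint8)*255,None,fx=7,fy=7,interpolation=0),8)])
cv2.imwrite('pics/sp.png',big)
# rim circle
print('rim c', ray('wrist',[[309,166]],.074,c), proj('wrist',[.532,.086,.074],c))
```

```text
t 9.13 pos [0.5575 0.0895 0.3998] yaw_y 73.87 z [ 0.0112  0.0014 -0.9999] F [0.5 0.1 0.5] w 0.5 q [ 0.02  0.08  1.7   0.    1.36 -1.27]
(array([ 90, 100, 110, 120, 130, 140, 150, 160, 170, 180, 190, 200, 210,
       220, 230, 240], dtype=uint8), array([ 29,  58,  73,  83,  38,  14,  15,  16,  13,  10,  15,  18,  51,
       158,  77,  15]))
0 683 ((25.552942276000977, 32.01176452636719), (39.26860809326172, 17.946979522705078), 57.528804779052734) 
 [[0.5091 0.0773 0.062 ]
 [0.5036 0.0968 0.062 ]
 [0.5465 0.1096 0.062 ]
 [0.5526 0.0895 0.062 ]] [0.52793991 0.09328961 0.062     ]
[(np.float64(0.0203), np.float64(105.6)), (np.float64(0.0447), np.float64(16.6))]
192 331 ((25.02899742126465, 36.50615310668945), (29.722829818725586, 11.40283489227295), 56.97612762451172) 
 [[0.518  0.0801 0.062 ]
 [0.5143 0.0926 0.062 ]
 [0.547  0.1025 0.062 ]
 [0.551  0.0897 0.062 ]] [0.5325682  0.09123265 0.062     ]
[(np.float64(0.013), np.float64(106.4)), (np.float64(0.0342), np.float64(16.8))]
rim c [[0.52970233 0.09095123 0.074     ]] [[305.3139362  169.21674656]]
```

View pics/sp.png

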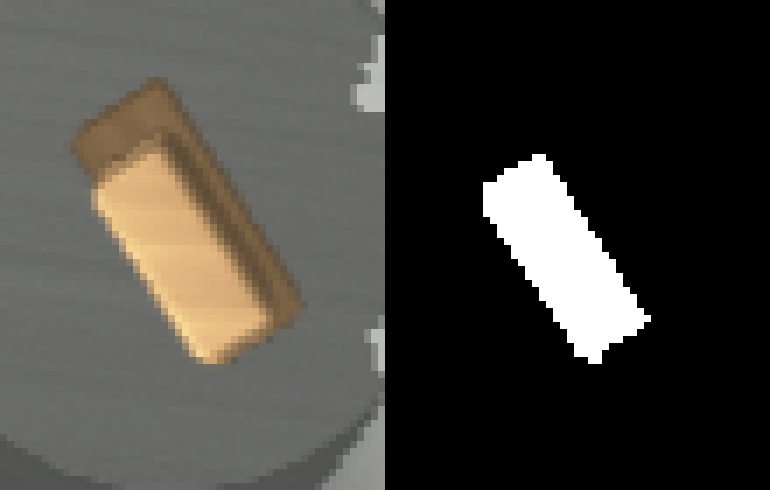

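The top face of the spacer is centred at (0.5325, 0.091), with its long axis at 16.7° and its short axis at 106.7°. I'll turn the jaws to 106.7° and look from nearer.

play_rows:
  offset:
    - [5, -1, 5]
    - [5, 0, 10]
    - [5, 0, 15]
    - [5, 0, 15]
    - [4, 0, 10]
    - [0, 0, 5]
    - [0, 0, 0]
    - [0, 0, 0]
  rot:
    - [0.004, 0.01, -0.1]
    - [0, 0, -0.1]
    - [0, 0, -0.1]
    - [0, 0, -0.1]
    - [0, 0, -0.1]
    - [0, 0, -0.06]
    - [0, 0, 0]
    - [0, 0, 0]
  claw: [0, 0, 0, 0, 0, 0, 0, 0]

```text
time: 9.85
tool_pos: [0.5306, 0.0795, 0.3384]
tool_rot: [[-0.958, -0.285, -0.0], [-0.285, 0.958, -0.003], [0.001, -0.003, -1.0]]
ft_force: [0.9, -0.9, -0.0]
gripper_width: 0.502
```

```bash
cat > sp.py <<'E'
from h import *
st(); c=cam('wrist'); im=snap('wrist','w3.png')
h=cv2.cvtColor(im,cv2.COLOR_BGR2HSV); p=proj('wrist',[.5325,.091,.062],c)[0].astype(int);print(p)
m=((h[...,1]>70)&(h[...,0]<25)&(h[...,2]>185)).astype(np.uint8); M=np.zeros_like(m); M[p[1]-45:p[1]+45,p[0]-45:p[0]+45]=1
cn=max(cv2.findContours(m*M,0,1)[0],key=cv2.contourArea); b=cv2.boxPoints(cv2.minAreaRect(cn)); w=ray('wrist',b,.062,c)
print(b.round(1).tolist(),w.mean(0).round(4),[(np.hypot(*q[:2]).round(4),np.degrees(np.arctan2(q[1],q[0])).round(1)) for q in(w[1]-w[0],w[2]-w[1])])
P=w.mean(0);P[2]=.2115;print('shift',totool(P),-np.array(get_state()['tool_rot'])[2].round(4))
# midpoint of the two pads in image plane is along tool z: show where the grasp axis falls
s=get_state();print('grasp axis at z.062',proj('wrist',np.array(s['tool_pos'])+np.array(s['tool_rot'])[:,2]*(s['tool_pos'][2]-.062),c), 'box c',b.mean(0))
E
python3 sp.py
```

```text
t 9.85 pos [0.5306 0.0795 0.3384] yaw_y 106.58 z [-0.     -0.0034 -1.    ] F [ 0.9 -0.9 -0. ] w 0.502 q [ 0.    0.07  1.82 -0.    1.25 -1.86]
[327 210]
[[319.0, 226.0], [319.0, 189.0], [334.0, 189.0], [334.0, 226.0]] [0.53   0.0892 0.062 ] [(np.float64(0.0375), np.float64(-163.2)), (np.float64(0.0143), np.float64(106.6))]
shift [ -2.3   9.9 127. ] [-9.0e-04  3.4e-03  1.0e+00]
grasp axis at z.062 [[315.74789941 205.45387114]] box c [326.5 207.5]
```

play_rows:
  offset:
    - [-2, 9, 10]
    - [0, 0, 20]
    - [0, 0, 20]
    - [0, 0, 15]
    - [0, 0, 8]
    - [0, 0, 0]
    - [0, 0, 0]
  rot:
    - [-0.003, -0.001, 0]
    - [0, 0, 0]
    - [0, 0, 0]
    - [0, 0, 0]
    - [0, 0, 0]
    - [0, 0, 0]
    - [0, 0, 0]
  claw: [0, 0, 0, 0, 0, 0, 0]

```text
time: 10.48
tool_pos: [0.5321, 0.0901, 0.2653]
tool_rot: [[-0.962, -0.274, 0.009], [-0.274, 0.962, 0.002], [-0.009, -0.001, -1.0]]
ft_force: [-0.3, -0.0, 0.8]
gripper_width: 0.498
```

```bash
python3 sp.py
```

```text
t 10.48 pos [0.5321 0.0901 0.2653] yaw_y 105.89 z [ 0.0089  0.0017 -1.    ] F [-0.3 -0.   0.8] w 0.498 q [ 0.02  0.16  1.87  0.    1.1  -1.83]
[317 232]
[[308.0, 242.0], [308.0, 202.0], [326.0, 202.0], [326.0, 242.0]] [0.5249 0.0885 0.062 ] [(np.float64(0.0299), np.float64(-164.5)), (np.float64(0.0124), np.float64(105.9))]
shift [ 7.8  0.6 53.9] [9.2e-03 8.0e-04 1.0e+00]
grasp axis at z.062 [[316.03681834 234.53241697]] box c [317. 222.]
```

play_rows:
  offset:
    - [2, 0, 8]
    - [0, 0, 15]
    - [0, 0, 15]
    - [0, 0, 10]
    - [0, 0, 4]
    - [0, 0, 0]
    - [0, 0, 0]
  rot:
    - [-0.001, 0.009, -0.012]
    - [0, 0, 0]
    - [0, 0, 0]
    - [0, 0, 0]
    - [0, 0, 0]
    - [0, 0, 0]
    - [0, 0, 0]
  claw: [0, 0, 0, 0, 0, 0, 0]

```text
time: 11.12
tool_pos: [0.5329, 0.0898, 0.216]
tool_rot: [[-0.958, -0.288, 0.008], [-0.288, 0.958, 0.0], [-0.008, -0.002, -1.0]]
ft_force: [0.3, 0.7, 0.9]
gripper_width: 0.503
```

```bash
python3 -c "
from h import *
st();print(totool([.53,.089,.2115]),-np.array(get_state()['tool_rot'])[2].round(4))"
```

```text
t 11.12 pos [0.5329 0.0898 0.216 ] yaw_y 106.72 z [ 8.3e-03  2.0e-04 -1.0e+00] F [0.3 0.7 0.9] w 0.503 q [ 0.02  0.24  1.89 -0.    1.   -1.84]
[3.1 0.1 4.4] [0.008  0.0023 1.    ]
```

play_rows:
  offset:
    - [3, 0, 4]
    - [0, 0, 1]
    - [0, 0, 0]
    - [0, 0, 0]
    - [0, 0, 0]
    - [0, 0, 0]
    - [0, 0, 0]
    - [0, 0, 0]
    - [0, 0, 0]
  rot:
    - [-0.002, 0.008, 0]
    - [0, 0, 0]
    - [0, 0, 0]
    - [0, 0, 0]
    - [0, 0, 0]
    - [0, 0, 0]
    - [0, 0, 0]
    - [0, 0, 0]
    - [0, 0, 0]
  claw: [0, 0, 1, 1, 1, 1, 1, 1, 1]
  grip_force: 50

```text
time: 11.87
tool_pos: [0.5311, 0.0889, 0.2136]
tool_rot: [[-0.958, -0.288, 0.004], [-0.288, 0.958, -0.0], [-0.004, -0.001, -1.0]]
ft_force: [0.3, 0.8, -1.0]
gripper_width: 0.178
```

```bash
python3 -c "
from h import *
st();print(totool([.53,.089,.2115]),-np.array(get_state()['tool_rot'])[2].round(4))"
```

```text
t 11.87 pos [0.5311 0.0889 0.2136] yaw_y 106.72 z [ 4.e-03 -1.e-04 -1.e+00] F [ 0.3  0.8 -1. ] w 0.178 q [ 0.02  0.24  1.9  -0.    1.   -1.84]
[1.1 0.4 2.1] [0.0038 0.0012 1.    ]
```

The spacer is gripped, with an opening of about 15.5 mm. Lifting.

play_rows:
  offset:
    - [0, 0, 0]
    - [0, 0, -6]
    - [0, 0, -12]
    - [0, 0, -20]
    - [0, 0, -30]
    - [0, 0, -35]
    - [0, 0, -35]
    - [0, 0, -20]
    - [0, 0, -5]
    - [0, 0, 0]
  rot:
    - [0, 0, 0]
    - [0, 0, 0]
    - [0, 0, 0]
    - [0, 0, 0]
    - [0, 0, 0]
    - [0, 0, 0]
    - [0, 0, 0]
    - [0, 0, 0]
    - [0, 0, 0]
    - [0, 0, 0]
  claw: [1, 1, 1, 1, 1, 1, 1, 1, 1, 1]

```text
time: 12.7
tool_pos: [0.5287, 0.0889, 0.3883]
tool_rot: [[-0.958, -0.288, 0.001], [-0.288, 0.958, -0.0], [-0.001, -0.001, -1.0]]
ft_force: [-0.1, -0.1, -1.3]
gripper_width: 0.178
```

Run:
```python
from h import *
st(); snap('wrist','w4.png')
# bed from top image: bed corners from enlarged-crop readings (crop px/3.8 + origin)
cr=np.array([[757,50],[762,266],[577,270],[568,55]])/3.8+[195,155]
w=ray('top',cr,.008);print(w.round(4),w.mean(0))
for i in range(4):
    q=w[(i+1)%4]-w[i];print(np.hypot(*q[:2]).round(4),np.degrees(np.arctan2(q[1],q[0])).round(1))
```

```text
t 12.7 pos [0.5287 0.0889 0.3883] yaw_y 106.73 z [ 1.1e-03 -4.0e-04 -1.0e+00] F [-0.1 -0.1 -1.3] w 0.178 q [ 0.02  0.02  1.78 -0.    1.34 -1.84]
[[ 0.6489 -0.454   0.008 ]
 [ 0.4605 -0.4575  0.008 ]
 [ 0.4551 -0.2979  0.008 ]
 [ 0.6426 -0.289   0.008 ]] [ 0.55177742 -0.3745944   0.008     ]
0.1885 -178.9
0.1597 91.9
0.1876 2.7
0.1651 -87.8
```

play_rows:
  offset:
    - [6, -15, 0]
    - [8, -31, 0]
    - [4, -32, 0]
    - [0, -32, 0]
    - [-3, -32, 0]
    - [-7, -31, 0]
    - [-10, -30, 0]
    - [-14, -29, 0]
    - [-17, -27, 0]
    - [-20, -25, 0]
  rot:
    - [0, 0, 0.114]
    - [0, 0, 0.114]
    - [0, 0, 0.114]
    - [0, 0, 0.114]
    - [0, 0, 0.114]
    - [0, 0, 0.114]
    - [0, 0, 0.114]
    - [0, 0, 0.114]
    - [0, 0, 0.114]
    - [0, 0, 0.114]
  claw: [1, 1, 1, 1, 1, 1, 1, 1, 1, 1]

```text
time: 13.58
tool_pos: [0.4973, -0.2188, 0.3653]
tool_rot: [[-0.63, 0.776, -0.028], [0.776, 0.631, 0.013], [0.027, -0.013, -1.0]]
ft_force: [0.4, -0.1, -0.5]
gripper_width: 0.178
```

```bash
python3 -c "
from h import *
st();print(totool([.495,-.415,.39]),-np.array(get_state()['tool_rot'])[2].round(4))"
```

```text
t 13.58 pos [ 0.4973 -0.2188  0.3653] yaw_y 39.12 z [-0.0277  0.0128 -0.9995] F [ 0.4 -0.1 -0.5] w 0.178 q [-0.56  0.07  1.77 -0.    1.33 -1.24]
[-150.  -125.9  -27.2] [-0.0274  0.0134  0.9995]
```

play_rows:
  offset:
    - [-23, -19, -5]
    - [-25, -16, -5]
    - [-27, -13, -5]
    - [-28, -10, -5]
    - [-29, -7, -5]
    - [-24, -3, 0]
    - [0, 0, 0]
    - [0, 0, 0]
    - [0, 0, 0]
  rot:
    - [-0.013, -0.027, 0.11]
    - [0, 0, 0.11]
    - [0, 0, 0.11]
    - [0, 0, 0.11]
    - [0, 0, 0.11]
    - [0, 0, 0.08]
    - [0, 0, 0]
    - [0, 0, 0]
    - [0, 0, 0]
  claw: [1, 1, 1, 1, 1, 1, 1, 1, 1]

```text
time: 14.33
tool_pos: [0.4872, -0.4043, 0.3643]
tool_rot: [[-0.006, 1.0, -0.028], [1.0, 0.007, 0.021], [0.021, -0.028, -0.999]]
ft_force: [0.1, -0.5, -1.2]
gripper_width: 0.177
```

Run:
```python
from h import *
st(); print(totool([.495,-.415,.39]),-np.array(get_state()['tool_rot'])[2].round(4))
im=snap('wrist','w5.png'); c=cam('wrist')
# rectified metric view of plate plane z=.008.. px 0.5mm : u along -y, v along -x
xs=np.array([.67,.67,.43,.43]);ys=np.array([-.27,-.47,-.47,-.27]);
for z,n in((.024,'r24'),):
    src=proj('wrist',np.c_[xs,ys,np.full(4,z)],c).astype(np.float32); dst=np.float32([[0,0],[600,0],[600,720],[0,720]])
```

```text
t 14.33 pos [ 0.4872 -0.4043  0.3643] yaw_y 0.39 z [-0.028   0.0209 -0.9994] F [ 0.1 -0.5 -1.2] w 0.177 q [-0.82  0.28  1.53 -0.01  1.36 -0.82]
[-10.2   7.  -26.1] [-0.0211  0.0278  0.9994]
```

View pics/w5.png

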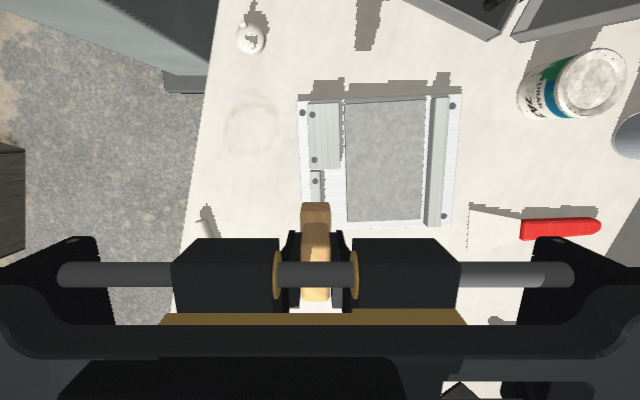

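The wrist view shows the held spacer upright at (315,225–300). On the bed are the deep bar at (325,135), the slim bar at (317,185), the panel at about x 345–425, and the stop bar at about x 428–447. I'll measure the edges by gradient.

Run:
```python
from h import *
c=cam('wrist'); im=snap('wrist'); g=cv2.GaussianBlur(cv2.cvtColor(im,6),(1,5),0).astype(float)
for v in(115,130,150,180,190,215):
    r=g[v-2:v+3].mean(0); d=np.diff(r)
    pk=[(i+.5,int(d[i])) for i in range(285,470) if abs(d[i])>9 and abs(d[i])>=abs(d[i-1]) and abs(d[i])>=abs(d[i+1])]
    print(v,pk)
for u in (385,436):
    r=g[:,u-3:u+4].mean(1); d=np.diff(r); print('col',u,[(i+.5,int(d[i])) for i in range(70,240) if abs(d[i])>9 and abs(d[i])>=abs(d[i-1]) and abs(d[i])>=abs(d[i+1])])
```

```text
115 [(299.5, -53), (304.5, 33), (309.5, -54), (315.5, 42), (338.5, -57), (344.5, 14), (425.5, 46), (429.5, -97), (434.5, 48), (449.5, 23), (459.5, -9)]
130 [(298.5, 9), (307.5, -28), (338.5, -31), (342.5, 25), (344.5, -41), (424.5, 40), (428.5, -95), (433.5, 48), (447.5, 24), (458.5, -14), (459.5, 14)]
150 [(299.5, 12), (308.5, -29), (339.5, -54), (342.5, 32), (344.5, -61), (423.5, 36), (427.5, -94), (432.5, 50), (446.5, 30), (456.5, -11)]
180 [(300.5, 15), (309.5, -31), (312.5, -46), (317.5, 31), (319.5, -54), (324.5, 47), (345.5, -87), (422.5, 46), (425.5, -94), (430.5, 50), (443.5, 18), (455.5, 10)]
190 [(301.5, 16), (310.5, -17), (319.5, -43), (324.5, 47), (345.5, -62), (422.5, 40), (424.5, -62), (429.5, 47), (443.5, 28), (454.5, 13)]
215 [(299.5, -91), (330.5, 66), (346.5, -92), (420.5, 38), (423.5, -98), (428.5, 42), (440.5, -41), (446.5, 40), (452.5, 12), (467.5, -21), (469.5, 38)]
col 385 [(83.5, -29), (103.5, 15), (220.5, 20), (237.5, -74)]
col 436 [(71.5, -11), (80.5, -10), (98.5, 13), (99.5, 13), (227.5, 10), (239.5, -34)]
```

Run:
```python
from h import *
c=cam('wrist')
K,R,t=c;print('cam',(-R.T@t).round(4))
L={'stop top':(.026,[(434.5,115),(433.5,130),(432.5,150),(430.5,180),(429.5,190),(428.5,215)]),
'stop foot':(.008,[(429.5,115),(428.5,130),(427.5,150),(425.5,180),(424.5,190),(423.5,215)]),
'panel near top':(.020,[(344.5,130),(344.5,150),(345.5,180),(345.5,190),(346.5,215)]),
'panel far top':(.020,[(425.5,115),(424.5,130),(423.5,150),(422.5,180),(422.5,190),(420.5,215)]),
'deep in':(.024,[(338.5,115),(338.5,130),(339.5,150)]),
'slim in':(.024,[(319.5,180),(319.5,190)]),'slim 309':(.024,[(309.5,180),(310.5,190)]),'slim324 foot':(.008,[(324.5,180),(324.5,190)]),
'plate near':(.008,[(298.5,130),(299.5,150),(300.5,180),(301.5,190)]),'plate far':(.008,[(459.5,115),(459,130),(456.5,150),(455.5,180),(454.5,190)])}
for k,(z,p) in L.items():
    w=ray('wrist',np.array(p)+[.5,0],z,c)[:,:2]; f=np.polyfit(w[:,1],w[:,0],1)
    print(k,'x at y=-.374:',(f@[-.374,1]).round(4),'at -.413',(f@[-.413,1]).round(4),'yaw',np.degrees(-np.arctan(f[0])).round(2),w[:,1].round(3))
w=ray('wrist',[[385,103.5],[385,220.5]],.02,c);print('panel y',w)
w=ray('wrist',[[436,99],[436,227.5]],.026,c);print('stop y',w)
print(proj('wrist',[.55,-.413,.02],c))
```

```text
cam [ 0.486  -0.3287  0.3458]
stop top x at y=-.374: 0.6113 at -.413 0.6134 yaw 3.01 [-0.312 -0.328 -0.349 -0.384 -0.395 -0.426]
stop foot x at y=-.374: 0.6122 at -.413 0.6141 yaw 2.75 [-0.311 -0.328 -0.351 -0.387 -0.399 -0.432]
panel near top x at y=-.374: 0.5133 at -.413 0.5157 yaw 3.43 [-0.328 -0.351 -0.386 -0.398 -0.429]
panel far top x at y=-.374: 0.6041 at -.413 0.6065 yaw 3.52 [-0.311 -0.328 -0.35  -0.385 -0.397 -0.428]
deep in x at y=-.374: 0.5069 at -.413 0.5093 yaw 3.47 [-0.312 -0.328 -0.35 ]
slim in x at y=-.374: 0.483 at -.413 0.4835 yaw 0.69 [-0.386 -0.398]
slim 309 x at y=-.374: 0.4701 at -.413 0.4741 yaw 5.82 [-0.386 -0.398]
slim324 foot x at y=-.374: 0.4889 at -.413 0.4896 yaw 0.96 [-0.388 -0.401]
plate near x at y=-.374: 0.4592 at -.413 0.4608 yaw 2.33 [-0.329 -0.352 -0.389 -0.401]
plate far x at y=-.374: 0.6479 at -.413 0.6507 yaw 4.01 [-0.311 -0.327 -0.35  -0.386 -0.399]
panel y [[ 0.55411063 -0.29953695  0.02      ]
 [ 0.56384246 -0.43579894  0.02      ]]
stop y [[ 0.6072078  -0.2952016   0.026     ]
 [ 0.62441909 -0.44170153  0.026     ]]
[[374.87387601 202.45055769]]
```

Bed yaw is about 2.9° and the centre about (0.553, -0.370). The slot at the spacer is about 31 mm wide, running from 0.484 to 0.515. Insertion target for the spacer is (0.498, -0.406). I'll level, align the yaw and come down to a hover.

play_rows:
  offset:
    - [0, 5, 0]
    - [-1, 5, 10]
    - [0, 0, 20]
    - [0, 0, 25]
    - [0, 0, 20]
    - [0, 0, 10]
    - [0, 0, 0]
    - [0, 0, 0]
  rot:
    - [-0.028, -0.021, -0.044]
    - [0, 0, 0]
    - [0, 0, 0]
    - [0, 0, 0]
    - [0, 0, 0]
    - [0, 0, 0]
    - [0, 0, 0]
    - [0, 0, 0]
  claw: [1, 1, 1, 1, 1, 1, 1, 1]

```text
time: 15.1
tool_pos: [0.5013, -0.3955, 0.2746]
tool_rot: [[-0.061, 0.998, -0.001], [0.998, 0.061, 0.004], [0.004, -0.0, -1.0]]
ft_force: [-0.3, -0.6, -0.5]
gripper_width: 0.181
```

Run:
```python
from h import *
st(); s=get_state();R=np.array(s['tool_rot']);p=np.array(s['tool_pos']);c=cam('wrist')
print(totool([.498,-.406,.2176]),-R[2].round(4))
snap('wrist','w6.png')
f=lambda v:proj('wrist',p+R@np.array(v),c)[0].round(1)
print('pred foot near corners bottom',f([.025,-.01,.2096]),f([.025,.01,.2096]),'foot top',f([.025,-.01,.1856]),f([.025,.01,.1856]))
```

```text
t 15.1 pos [ 0.5013 -0.3955  0.2746] yaw_y 3.52 z [-7.0e-04  3.5e-03 -1.0e+00] F [-0.3 -0.6 -0.5] w 0.181 q [-0.79  0.37  1.6   0.    1.18 -0.85]
[-10.4  -3.9  57. ] [-3.5e-03  5.0e-04  1.0e+00]
pred foot near corners bottom [301.8 196.4] [330.1 196.4] foot top [300.1 206.1] [332.1 206.1]
```

View pics/w6.png

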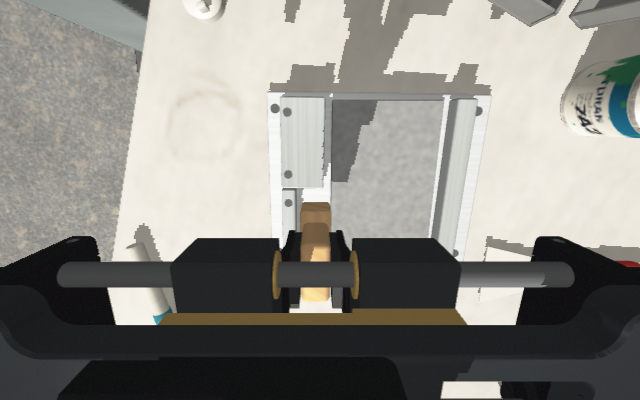

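The hover view shows the spacer foot at u 302–330, between the slim bar (right edge about 297) and the panel (left edge about 331). The foot sits about 4 mm toward -y of the TCP.

Run:
```python
from h import *
c=cam('wrist'); im=snap('wrist'); g=cv2.cvtColor(im,6).astype(float)
for v in(110,130,150,170,180,194,198,215):
    r=g[v-1:v+2].mean(0); d=np.diff(r)
    pk=[(i+1.0,int(d[i])) for i in range(262,480) if abs(d[i])>12 and abs(d[i])>=abs(d[i-1]) and abs(d[i])>=abs(d[i+1])]
    print(v,[(u,k,*(ray('wrist',[[u,v]],z,c)[0,0].round(4) for z in(.008,.02,.025))) for u,k in pk if (u<345 or u>430)])
    print('   y',ray('wrist',[[320,v]],.02,c)[0,1].round(4))
```

```text
110 [(268.0, 24, np.float64(0.4554), np.float64(0.4574), np.float64(0.4582)), (271.0, -82, np.float64(0.4579), np.float64(0.4598), np.float64(0.4605)), (279.0, 42, np.float64(0.4647), np.float64(0.4662), np.float64(0.4669)), (283.0, -55, np.float64(0.4681), np.float64(0.4694), np.float64(0.47)), (291.0, 47, np.float64(0.4748), np.float64(0.4759), np.float64(0.4763)), (324.0, -49, np.float64(0.5028), np.float64(0.5025), np.float64(0.5023)), (332.0, -56, np.float64(0.5095), np.float64(0.5089), np.float64(0.5086)), (443.0, 46, np.float64(0.6035), np.float64(0.5983), np.float64(0.5961)), (448.0, -80, np.float64(0.6077), np.float64(0.6023), np.float64(0.6)), (457.0, 39, np.float64(0.6153), np.float64(0.6095), np.float64(0.6071)), (476.0, -52, np.float64(0.6314), np.float64(0.6248), np.float64(0.6221))]
   y -0.3094
130 [(280.0, -25, np.float64(0.466), np.float64(0.4674), np.float64(0.468)), (323.0, -56, np.float64(0.5031), np.float64(0.5027), np.float64(0.5026)), (325.0, 29, np.float64(0.5048), np.float64(0.5044), np.float64(0.5042)), (331.0, -37, np.float64(0.51), np.float64(0.5093), np.
[... 4329 characters left out ...]
at64(0.6258))]
   y -0.3827
215 [(282.0, -23, np.float64(0.4699), np.float64(0.4712), np.float64(0.4717)), (295.0, -50, np.float64(0.4821), np.float64(0.4828), np.float64(0.4831)), (297.0, 35, np.float64(0.484), np.float64(0.4846), np.float64(0.4848)), (300.0, -27, np.float64(0.4868), np.float64(0.4873), np.float64(0.4874)), (332.0, 33, np.float64(0.5168), np.float64(0.5158), np.float64(0.5154)), (431.0, 48, np.float64(0.6097), np.float64(0.6041), np.float64(0.6018)), (434.0, -87, np.float64(0.6125), np.float64(0.6068), np.float64(0.6045)), (442.0, 43, np.float64(0.62), np.float64(0.614), np.float64(0.6114)), (460.0, 30, np.float64(0.6369), np.float64(0.63), np.float64(0.6272))]
   y -0.3984
```

play_rows:
  offset:
    - [-8, -3, 0]
    - [0, 0, 10]
    - [0, 0, 8]
    - [0, 0, 0]
    - [0, 0, 0]
  rot:
    - [0, -0.003, 0.005]
    - [0, 0, 0]
    - [0, 0, 0]
    - [0, 0, 0]
    - [0, 0, 0]
  claw: [1, 1, 1, 1, 1]

```text
time: 15.62
tool_pos: [0.4999, -0.4069, 0.2612]
tool_rot: [[-0.055, 0.998, 0.007], [0.998, 0.055, -0.008], [-0.008, 0.006, -1.0]]
ft_force: [0.1, -0.8, -0.5]
gripper_width: 0.18
```

```bash
python3 -c "
from h import *
st();print(totool([.499,-.404,.2176]),-np.array(get_state()['tool_rot'])[2].round(4))"
```

```text
t 15.62 pos [ 0.4999 -0.4069  0.2612] yaw_y 3.15 z [ 0.0067 -0.0075 -0.9999] F [ 0.1 -0.8 -0.5] w 0.18 q [-0.81  0.4   1.59 -0.    1.14 -0.86]
[ 3.3 -1.  43.5] [ 0.0079 -0.0062  0.9999]
```

Leveling and descending further.

play_rows:
  offset:
    - [2, -1, 8]
    - [0, 0, 10]
    - [0, 0, 8]
    - [0, 0, 0]
    - [0, 0, 0]
  rot:
    - [0.006, 0.008, 0]
    - [0, 0, 0]
    - [0, 0, 0]
    - [0, 0, 0]
    - [0, 0, 0]
  claw: [1, 1, 1, 1, 1]

```text
time: 16.03
tool_pos: [0.4985, -0.4047, 0.2319]
tool_rot: [[-0.055, 0.999, -0.001], [0.999, 0.055, 0.002], [0.002, -0.001, -1.0]]
ft_force: [-0.3, -0.3, -1.0]
gripper_width: 0.176
```

```bash
python3 -c "
from h import *
st();print(totool([.499,-.404,.2176]),-np.array(get_state()['tool_rot'])[2].round(4))"
```

```text
t 16.03 pos [ 0.4985 -0.4047  0.2319] yaw_y 3.13 z [-0.001   0.0016 -1.    ] F [-0.3 -0.3 -1. ] w 0.176 q [-0.8   0.43  1.61  0.    1.11 -0.86]
[ 0.6  0.6 14.3] [-1.7e-03  9.0e-04  1.0e+00]
```

play_rows:
  offset:
    - [0, 0, 5]
    - [0, 0, 4]
    - [0, 0, 3]
    - [0, 0, 0]
  rot:
    - [-0.001, -0.002, 0]
    - [0, 0, 0]
    - [0, 0, 0]
    - [0, 0, 0]
  claw: [1, 1, 1, 1]

```text
time: 16.37
tool_pos: [0.4985, -0.4045, 0.2184]
tool_rot: [[-0.055, 0.998, -0.0], [0.998, 0.055, -0.0], [-0.0, -0.0, -1.0]]
ft_force: [-0.3, -0.2, -1.7]
gripper_width: 0.18
```

play_rows:
  offset:
    - [0, 0, 2]
    - [0, 0, 2]
    - [0, 0, 0]
  rot:
    - [0, 0, 0]
    - [0, 0, 0]
    - [0, 0, 0]
  claw: [1, 1, 1]

```text
time: 16.62
tool_pos: [0.4995, -0.4052, 0.2185]
tool_rot: [[-0.055, 0.998, 0.002], [0.998, 0.055, -0.002], [-0.002, 0.002, -1.0]]
ft_force: [-0.2, 0.5, -0.8]
gripper_width: 0.176
```

play_rows:
  offset:
    - [0, -0.5, 3]
    - [0, 0, 0]
  rot:
    - [0, 0, 0]
    - [0, 0, 0]
  claw: [1, 1]

```text
time: 16.78
tool_pos: [0.5001, -0.406, 0.2183]
tool_rot: [[-0.055, 0.998, 0.005], [0.998, 0.055, -0.005], [-0.005, 0.005, -1.0]]
ft_force: [-0.1, 0.2, -0.9]
gripper_width: 0.18
```

play_rows:
  offset:
    - [0, 3, 0]
    - [0, 3, 0]
    - [0, 3, 0]
    - [0, 0, 0]
  rot:
    - [0.005, 0.005, 0.002]
    - [0, 0, 0]
    - [0, 0, 0]
    - [0, 0, 0]
  claw: [1, 1, 1, 1]
  grip_force: 60

```text
time: 17.12
tool_pos: [0.5097, -0.4056, 0.2178]
tool_rot: [[-0.053, 0.999, -0.0], [0.999, 0.053, -0.0], [-0.0, -0.0, -1.0]]
ft_force: [-0.6, 0.2, -1.7]
gripper_width: 0.177
```

```bash
python3 -c "
from h import *
st();print(-np.array(get_state()['tool_rot'])[2].round(4))"
```

```text
t 17.12 pos [ 0.5097 -0.4056  0.2178] yaw_y 3.02 z [-4.e-04 -3.e-04 -1.e+00] F [-0.6  0.2 -1.7] w 0.177 q [-0.79  0.47  1.58 -0.    1.09 -0.85]
[2.e-04 4.e-04 1.e+00]
```

play_rows:
  offset:
    - [0, 2, 0]
    - [0, 2, 0]
    - [0, 2, 0]
    - [0, 3, 0]
  rot:
    - [0, 0, 0]
    - [0, 0, 0]
    - [0, 0, 0]
    - [0, 0, 0]
  claw: [1, 1, 1, 1]

```text
time: 17.45
tool_pos: [0.5153, -0.4058, 0.2177]
tool_rot: [[-0.054, 0.998, -0.016], [0.999, 0.054, 0.002], [0.003, -0.015, -1.0]]
ft_force: [-15.2, 0.5, 9.8]
gripper_width: 0.18
```

```bash
python3 -c "
from h import *
st();print(-np.array(get_state()['tool_rot'])[2].round(4),get_state()['torque'])"
```

```text
t 17.45 pos [ 0.5153 -0.4058  0.2177] yaw_y 3.09 z [-0.0155  0.002  -0.9999] F [-15.2   0.5   9.8] w 0.18 q [-0.78  0.48  1.57 -0.01  1.11 -0.83]
[-0.0029  0.0154  0.9999] [-0.1405058   2.8387036  -0.03278195]
```

play_rows:
  offset:
    - [0, 1, -0.5]
    - [0, 2, 0]
    - [0, 3, 0]
  rot:
    - [-0.012, -0.003, 0]
    - [-0.008, 0, 0]
    - [-0.008, 0, 0]
  claw: [1, 1, 1]

```text
time: 17.7
tool_pos: [0.5146, -0.4064, 0.2177]
tool_rot: [[-0.055, 0.998, -0.011], [0.998, 0.055, 0.005], [0.006, -0.011, -1.0]]
ft_force: [-19.0, 0.4, 13.0]
gripper_width: 0.18
```

Run:
```python
from h import *
st();print(-np.array(get_state()['tool_rot'])[2].round(4)); snap('wrist','w7.png'); c=cam('wrist'); im=snap('wrist'); st()
g=cv2.cvtColor(im,6).astype(float)
for v in(110,130,150,170,190,205):
    r=g[v-1:v+2].mean(0); d=np.diff(r)
    print(v,[(i+1.0,int(d[i])) for i in range(300,500) if abs(d[i])>12 and abs(d[i])>=abs(d[i-1]) and abs(d[i])>=abs(d[i+1])])
cv2.imwrite('pics/w7c.png',cv2.resize(im[80:240,240:500],None,fx=3,fy=3,interpolation=2))
```

```text
t 17.7 pos [ 0.5146 -0.4064  0.2177] yaw_y 3.14 z [-0.0113  0.0055 -0.9999] F [-19.    0.4  13. ] w 0.18 q [-0.79  0.48  1.57 -0.    1.11 -0.84]
[-0.0061  0.0109  0.9999]
t 17.8 pos [ 0.5145 -0.4065  0.2177] yaw_y 3.13 z [-0.0112  0.0056 -0.9999] F [-18.1   1.1  11.6] w 0.179 q [-0.79  0.48  1.57 -0.    1.11 -0.84]
110 [(308.0, -15), (310.0, 26), (318.0, 31), (321.0, -29), (331.0, -36), (362.0, 33), (367.0, -25)]
130 [(304.0, -69), (310.0, 31), (317.0, 44), (321.0, -54), (331.0, -44), (354.0, 49), (360.0, -60), (438.0, 50), (475.0, -31), (482.0, 32), (498.0, -52)]
150 [(309.0, -56), (331.0, -38), (387.0, 47), (472.0, -34), (479.0, 30), (494.0, -44), (497.0, -24)]
170 [(306.0, -19), (308.0, -42), (310.0, 32), (330.0, -34), (372.0, 15), (375.0, 26), (469.0, -40), (475.0, 31)]
190 [(302.0, -53), (305.0, -36), (330.0, -46), (364.0, 49), (466.0, -34), (472.0, 34), (497.0, 40)]
205 [(301.0, -74), (331.0, 16), (357.0, 51), (464.0, -35), (470.0, 31), (494.0, 40)]
```

View pics/w7c.png

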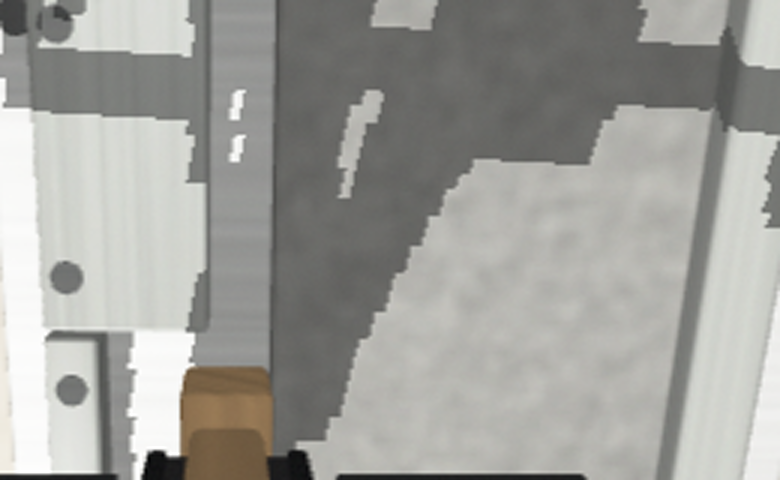

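The view shows no bright strip left between the panel and the stop bar along the whole visible length. The foot is against the panel, pushing at about 18 N. One last look at the rest of the scene.

Run:
```python
from h import *
im=snap('side'); st()
cv2.imwrite('pics/s8.png',cv2.resize(im[130:310,220:420],None,fx=3.2,fy=3.2,interpolation=2))
```

```text
t 17.85 pos [ 0.5145 -0.4065  0.2177] yaw_y 3.13 z [-0.0112  0.0056 -0.9999] F [-16.5   1.1  11.6] w 0.18 q [-0.79  0.48  1.57 -0.    1.11 -0.84]
```

View pics/s8.png

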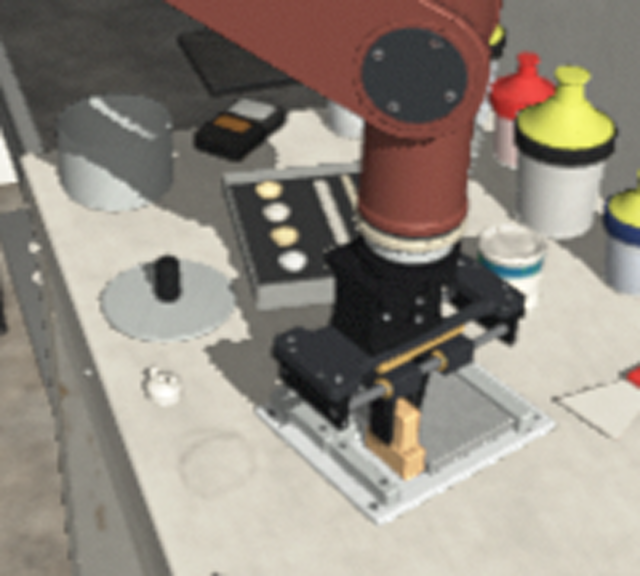

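The side view shows the canister upright at (115,150), the lid upright on the bench at (168,300), and the spacer standing in the slim-bar gap against the panel. Handing in.

```bash
python3 -c "
from h import *
job_done(); st()"
```

```text
the job is handed in; nothing more can be done
the job is handed in; nothing more can be done
```

I handed the job in at about 17.9 s. The lid stands upright on the bench beside the canister, and the gripper still holds the wooden spacer in the slim-bar gap, pressing the panel against the far stop bar.

**Last checks:**
- **Panel:** in the wrist view, no gap shows between the panel and the stop bar along the visible length. The gripper hid the nearest end of the bar. The spacer foot's position matches the flush position I worked out.
- **Push and grip:** the sideways push read 16–19 N and the downward press about 12 N. The opening of about 16 mm matches the spacer's grip.
- **Other things:** the side view shows the canister upright and the lid flat on the bench. The paint tin, air cap and gauge look undisturbed. The pen was outside that last view, but I did not go near it.

**Small deviations:**
- **Spacer lean:** the spacer leans about 0.6° under the push.
- **Lid contact:** the lid was briefly pressed on the bench with about 32 N before release.
- **Measurements:** wrist-camera and top/side positions differed by 2–5 mm, within what the clearances allowed.

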